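# Sort vials, jars and a gas fitting into their trays beside the gas chromatograph

### The arm

A 6-joint arm with a two-finger parallel gripper is mounted at the origin on the work surface. World frame = base frame: x ahead of the robot, y to its left, z up, the work surface at z = 0. Lengths are in m, angles in rad, forces in N, time in s.
With the tool pointing down it reaches from about 0.25 to 0.8 m from the base axis. Payload 3.9 kg.
Tool frame: the origin (TCP) lies on the centre line of the jaws, within the pads' length; the fingertips stand 17 mm ahead of it and the grasp point (between the pads) lies 2 mm behind it; z points along the fingers, y is the line along which they close (so a half turn about z gives the same grasp; the last joint's range is limited). The gripper opens to 85 mm and grips with 20 to 120 N. Pads are 22 mm wide; open, the fingers measure 114 mm over their backs; the gripper's body (76 mm by 85 mm) begins 54 mm behind the grasp point. The pads swing forward as they close: fully open they stand 13 mm farther back than shut.
Start: joints at [-1.31, 0.26, -0.138, 1.173, 0, 1.571], TCP at [0.135, -0.507, 0.248] pointing down, gripper open.
Joint ranges: [-2.78, 2.78], [-0.83, 1.72], [-1.28, 1.37], [-1.9, 2.12], [-1.57, 1.48], [-3.14, 3.14]. Speed limits (rad/s): [2.57, 2.57, 3.14, 3.14, 3.14, 3.14].

### API

Orientations are given as a rotation vector (axis times angle).
In Python, from workcell import ctrl, vision gives the robot as it stands.
- The arm moves only by the tool send_rows, never from a script. Its argument "plan" is a list that holds one entry, the list of rows, each a list of 5 numbers: the opening, from 0 (shut) to 1 (fully open), then the shift along the tool's x, y, z each as a share of 0.03 m, from -1 to 1, then the turn about the tool's z as a share of 0.12 rad, from -1 to 1. In form: [[[hand, x, y, z, spin], ...]]. A call has 1 to 20 rows; each row shifts and turns the commanded pose from where the row before left it, along the tool's axes as they then stand; what a row does not reach is not made up. A row lasts 1/10 s, in which the tool goes at most 50 mm and 8.59 degrees, less where a joint would pass 70% of its speed; a pose out of reach is approached as far as the arm can. A call with a number of a shift or a turn outside -1 to 1 is refused whole. A call with a gripper value outside its range is refused whole. The fingers move at their own pace and stop on an object; "newtons" is the grip in N (left out, the last holds). Time passes only in rows, so rows that do not move let the fingers close. It gives the time, the measured TCP pose, the force, the opening and the grip force at its end, in the units of the state.
- ctrl.sense(): the state, without advancing time (a new reading comes with each control period).
- vision.read_camera(name): name is "side" or "top" or "wrist"; returns a dict with "frame" (384x512x3 uint8, blue, green, red), "camera_matrix" (3x3 intrinsics, pixels), "extrinsics" (4x4, takes a point from camera to world coordinates). Camera axes: x right, y down, z forward; pixel columns grow to the right and rows downward; lengths in m; the calibration is good to about 2 mm. The wrist camera is an equidistant fisheye: a pixel r from the principal point sees the ray r / f radians off the axis. A picture is of the moment at which its call begins. There is no depth.
- ctrl.sign_off(): hands the job in; it is judged then, once.
The state is a dict: "clock": time; "joint_pos": joint angles; "joint_vel": joint speeds; "effort": joint torques, N m; "tool_pos": TCP position; "orientation": TCP orientation; "contact_force": force on the tool from outside, world axes, zero at the start; "torque": the same for the moment, N m; "finger_gap": finger opening in m; "gripper_force": force on a finger pad.
Only numpy, scipy, OpenCV 4.12 (cv2) and the standard library are available. Lean on these libraries where they do the work, as an engineer would, in place of code of your own. Each camera call takes 0.05 s, during which the arm holds its last target. There are 200 camera calls.

### The job

Clear up after the sample run by sorting the bench into the three pale grey trays: stand the two tall vials upright in the high-walled two-bay box, one in each bay; stand the two squat jars upright in the larger, low two-bay tray, one in each bay; and lay the brass coupling flat in the undivided tray. The vials and jars are glass, so set them down and do not drop them, and leave the reagent bottle standing where it is.

Things in the scene. Friction and masses are not known exactly. Their poses are not given: they have to be found in the camera images.
- vial_a_mid (a point): tall slim amber glass headspace vial with a crimped aluminium cap, standing upright: 23 mm diameter (cap 21 mm), 75 mm tall, cap from 65 mm up, 35 g. Point: on its axis, half-way up (37.5 mm above its foot); z up along the axis. One of two alike
- vial_b_mid (a point): tall slim amber glass headspace vial with a crimped aluminium cap, standing upright: 23 mm diameter (cap 21 mm), 75 mm tall, cap from 65 mm up, 35 g. Point: on its axis, half-way up (37.5 mm above its foot); z up along the axis. One of two alike
- jar_a_mid (a point): squat amber glass sample jar with a broad white screw cap, standing upright: glass 38 mm diameter, cap 39 mm diameter from 39 mm up, 55 mm tall overall, 80 g. Point: on its axis, half-way up (27.5 mm above its foot); z up along the axis. One of two alike
- jar_b_mid (a point): squat amber glass sample jar with a broad white screw cap, standing upright: glass 38 mm diameter, cap 39 mm diameter from 39 mm up, 55 mm tall overall, 80 g. Point: on its axis, half-way up (27.5 mm above its foot); z up along the axis. One of two alike
- coupling_mid (a point): brass gas coupling lying flat: a 28 mm cube-shaped body with a round stub on each of two opposite faces (16 mm diameter, ending in a 22 mm collar), 72 mm long overall, 28 mm high, 200 g. Point: the centre, 14 mm above its underside; x runs along the stubs, y across the flat sides of the body (28 mm wide, the faces to grip), z up
- vial_box: fixed pale grey plastic box for the vials, high-walled, with one dividing wall: 56 (x) by 108 (y) by 34 mm high, walls and floor 4 mm. Two bays side by side along y, each 48 by 48 mm inside, centred at y = +26 and -26 mm, x = 0. Origin: centre of the underside, on the bench; the floor inside is 4 mm above it, the rim and the divider's top 34 mm
- jar_tray: fixed pale grey plastic tray for the jars, low, with one dividing wall: 72 (x) by 140 (y) by 20 mm high, walls and floor 4 mm. Two bays side by side along y, each 64 by 64 mm inside, centred at y = +34 and -34 mm, x = 0. Origin: centre of the underside, on the bench; the floor inside is 4 mm above it, the rim and the divider's top 20 mm
- fitting_tray: fixed pale grey plastic tray for the coupling, very low, one undivided bay: 92 (x) by 124 (y) by 14 mm high, walls and floor 4 mm; inside 84 by 116 mm. Origin: centre of the underside, on the bench; the floor inside is 4 mm above it, the rim 14 mm
- reagent: bystander, not to be moved: clear glass reagent bottle with a paper label and a blue cap, 58 mm diameter, 105 mm tall, standing loose among the things. Origin: centre of its underside. (Bench things not listed: a small carton and a timer, under 20 mm high, lie between the trays; a wrench, keyboard and other equipment lie beyond them)
There are look-alikes about, which are no part of the job. Leave any black or red look-alike of the jar_tray alone.

How it is judged:
By the outcome, as a careful person would: the job done as asked, in the order asked, and still so for the second after the job is handed in, with the robot touching nothing.
It also fails if it takes over 144 s, if anything falls off the work surface, if the arm or the gripper's body presses on something with over 40 N, if the wrist force passes 120 N, or if a joint passes its speed limit or range.

## Working session

There is one attempt and no reset: what is moved stays moved. The work goes in short steps, Python scripts to look and compute and a tool call to move; the robot and the scene stay as the last step left them, time stands still between calls to the robot, and variables do not carry over. Pictures are saved under pics/ and viewed, at most 14 in all, crops included, and the job is handed in when it is done.

Besides the shell and the picture viewer there is one more tool, called after "Call:" by a JSON object that holds its "name" and its "arguments", one argument or row to a line. send_rows: Moves the arm, as the interface text tells. Its arguments: {"type":"object","properties":{"plan":{"type":"array","items":{"type":"array","items":{"type":"array","items":{"type":"number","minimum":-1,"maximum":1}}}},"newtons":{"type":"number"}},"required":["plan"]}

```bash
mkdir -p pics; ls
cat > h.py <<'E'
import numpy as np, cv2
from scipy.spatial.transform import Rotation as R
from workcell import ctrl, vision
def snap(n,name):
    d=vision.read_camera(n); cv2.imwrite(f'pics/{name}.png',d['frame']); np.savez(f'pics/{name}.npz',K=d['camera_matrix'],T=d['extrinsics']); return d
def pt(name,u,v,z,fish=False):
    c=np.load(f'pics/{name}.npz'); K,T=c['K'],c['T']
    x=(u-K[0,2])/K[0,0]; y=(v-K[1,2])/K[1,1]
    if fish:
        r=np.hypot(x,y); s=np.sin(r)/max(r,1e-9); ray=np.array([x*s,y*s,np.cos(r)])
    else: ray=np.array([x,y,1])
    w=T[:3,:3]@ray; o=T[:3,3]; return np.round(o+w*(z-o[2])/w[2],4)
E
python3 - <<'E'
from h import *
for n in ['top','side','wrist']:
    d=snap(n,n+'0'); print(n,d['camera_matrix'].round(1).tolist(),d['extrinsics'].round(3).tolist())
    cv2.imwrite(f'pics/{n}0b.png',cv2.resize(d['frame'],(800,600),interpolation=cv2.INTER_CUBIC))
print(ctrl.sense())
E
```

```text
pics
top [[490.9, 0.0, 251.9], [0.0, 490.9, 188.2], [0.0, 0.0, 1.0]] [[-0.02, -0.992, 0.127, 0.268], [-1.0, 0.021, 0.005, -0.045], [-0.008, -0.127, -0.992, 1.262], [0.0, 0.0, 0.0, 1.0]]
side [[422.8, 0.0, 253.9], [0.0, 422.8, 196.3], [0.0, 0.0, 1.0]] [[0.938, -0.192, 0.288, 0.134], [-0.346, -0.504, 0.791, -0.849], [-0.007, -0.842, -0.54, 0.619], [0.0, 0.0, 0.0, 1.0]]
wrist [[297.3, 0.0, 255.5], [0.0, 297.3, 195.3], [0.0, 0.0, 1.0]] [[0.257, -0.921, -0.291, 0.21], [-0.966, -0.246, -0.076, -0.488], [-0.001, 0.301, -0.954, 0.374], [0.0, 0.0, 0.0, 1.0]]
{'clock': 0.15, 'joint_pos': array([-1.31001108e+00,  2.60536993e-01, -1.39082941e-01,  1.17268991e+00,
        2.41797962e-06,  1.57080237e+00]), 'joint_vel': array([-0.00132393, -0.0015891 ,  0.00299233,  0.00078447, -0.00118996,
        0.00138685]), 'effort': array([-5.19141577e-04, -4.06006050e+01,  2.54166806e+01,  1.26854028e-02,
       -1.30257422e-05, -7.07533978e-07]), 'tool_pos': array([ 0.13523779, -0.50676665,  0.2476502 ]), 'orientation': array([-3.11343640e+00, -4.08276114e-01,  3.05217353e-04]), 'contact_force': array([-0.82090698,  0.07359613, -0.13614234]), 'torque': array([-0.03261124, -0.01725   ,  0.05654586]), 'gripper_force': 0.0, 'finger_gap': 0.08564557109074211}
```

View pics/top0b.png

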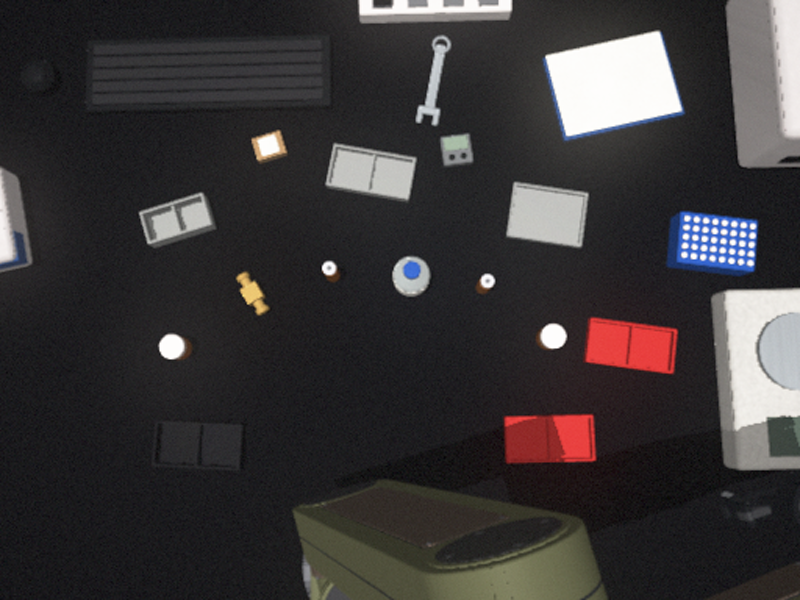

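View pics/side0b.png

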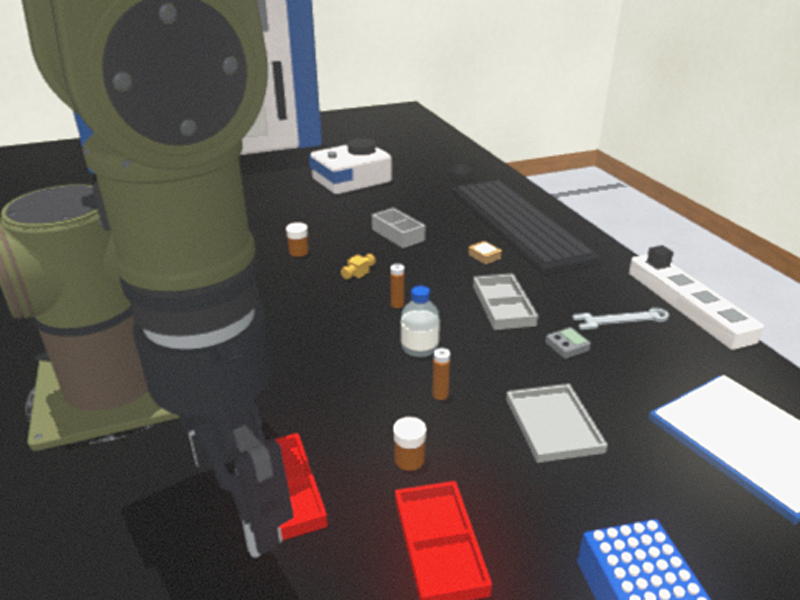

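The top view shows the vial box at (178,219), jar tray (372,172), fitting tray (548,214), coupling (253,293), vial caps (330,268) and (487,281), jar caps (172,347) and (553,336), and the bottle (411,276). The black and red trays are decoys. I'll enlarge crops of this view for closer readings.

Run:
```python
import cv2
f=cv2.imread('pics/top0.png')
for n,x,y in (('cl',85,85),('cr',205,85)):
    cv2.imwrite(f'pics/{n}.png',cv2.resize(f[y:y+150,x:x+200],None,fx=4,fy=4,interpolation=cv2.INTER_CUBIC))
```

```text
(no output)
```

View pics/cl.png

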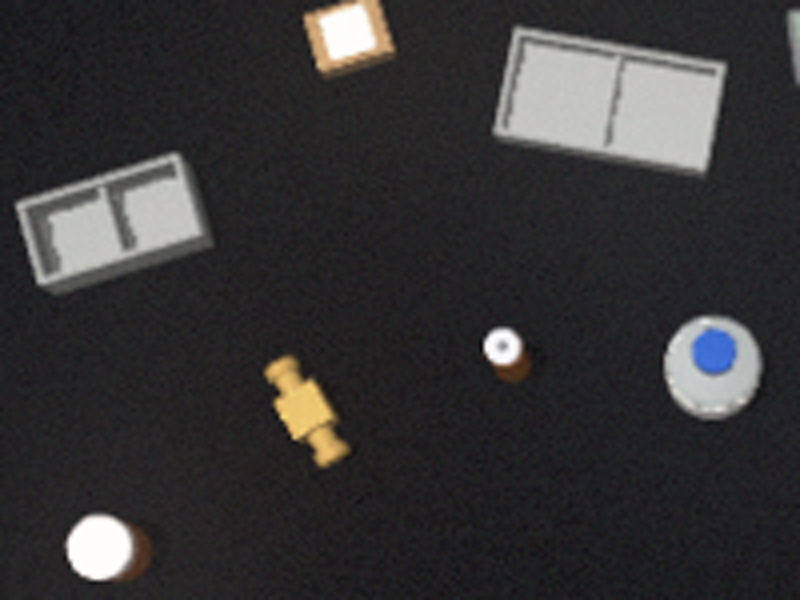

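View pics/cr.png

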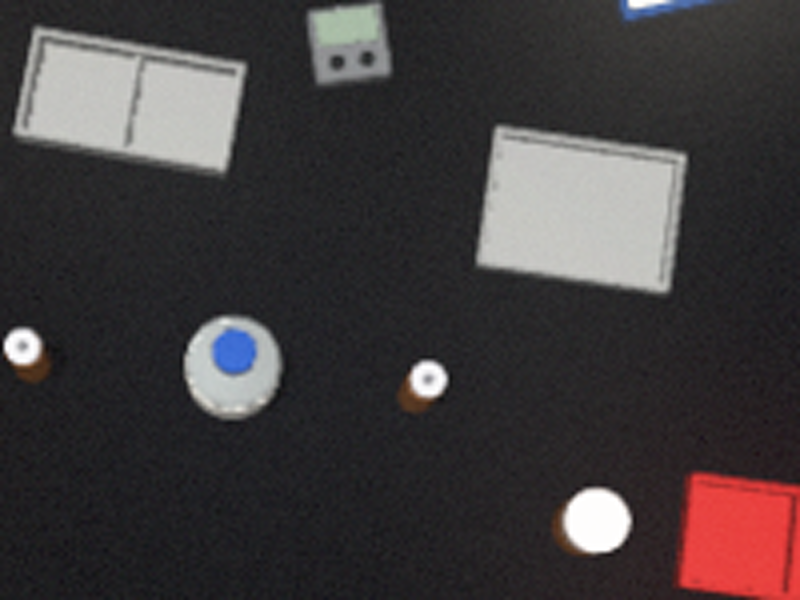

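The crops show clear rim corners and caps (left crop: vial cap (503,347), jar (99,547), coupling from (282,368) to (332,453); right crop: vial (429,379), jar (597,520)). Next I convert these to positions.

```bash
cat >> h.py <<'E'
def crop(c,z,x0,y0=85,s=4): return pt('top0',(c[0]+.5)/s-.5+x0,(c[1]+.5)/s-.5+y0,z)
E
python3 - <<'E'
from h import *
L,Rr=85,205
def tray(n,cs,z,x0):
    p=np.array([crop(c,z,x0)[:2] for c in cs]); e=p-np.roll(p,-1,0)
    ly=(p[0]+p[3]-p[1]-p[2])/2; print(n,'ctr',p.mean(0).round(4),'sides',np.linalg.norm(e,axis=1).round(3),'yaw',np.arctan2(-ly[0],ly[1]).round(3))
tray('vbox',[(17,203),(181,154),(209,239),(40,286)],.034,L)
tray('jtray',[(515,28),(725,65),(706,168),(495,134)],.020,L)
tray('ftray',[(496,127),(686,153),(668,290),(478,265)],.014,Rr)
for n,c,z,x in (('va',(503,347),.075,L),('vb',(429,379),.075,Rr),('ja',(99,547),.055,L),('jb',(597,520),.055,Rr),('coup',(306,409),.028,L),('c1',(282,368),.02,L),('c2',(332,453),.02,L),('bottlecap',(714,351),.105,L),('bottle cap R',(235,351),.105,Rr)): print(n,crop(c,z,x))
s=ctrl.sense();print(R.from_rotvec(s['orientation']).as_matrix().round(3).tolist())
E
```

```text
vbox ctr [0.5582 0.3148] sides [0.109 0.059 0.111 0.057] yaw 0.267
jtray ctr [ 0.6354 -0.0051] sides [0.14  0.07  0.139 0.072] yaw -0.195
ftray ctr [ 0.5572 -0.2968] sides [0.124 0.092 0.123 0.093] yaw -0.159
va [0.4639 0.0613 0.075 ]
vb [ 0.4388 -0.1864  0.075 ]
ja [0.3479 0.3133 0.055 ]
jb [ 0.3519 -0.2888  0.055 ]
coup [0.4345 0.1911 0.028 ]
c1 [0.4625 0.2081 0.02  ]
c2 [0.407  0.1759 0.02  ]
bottlecap [ 0.4538 -0.0673  0.105 ]
bottle cap R [ 0.4538 -0.0679  0.105 ]
[[0.966, 0.258, -0.0], [0.258, -0.966, 0.001], [0.0, -0.002, -1.0]]
```

Measured tray sizes match the given ones within 3 mm. I'll add a helper for tool-axis distances, then move above the first vial.

```bash
cat >> h.py <<'E'
def go(x,y,z,yaw=None):
    s=ctrl.sense(); M=R.from_rotvec(s['orientation']).as_matrix(); p=s['tool_pos']
    cy=np.arctan2(M[1,0],M[0,0]); d=M.T@(np.array([x,y,z])-p)
    print('t',s['clock'],'pos',p.round(4),'yaw',cy.round(3),'gap',s['finger_gap'].round(4),'F',s['contact_force'].round(1),'grip',round(float(s['gripper_force']),1))
    print('shift units(0.03)',(d/.03).round(2),'spin units',None if yaw is None else round((cy-yaw)/.12,2))
E
python3 -c "
from h import *
go(.464,.061,.2,.26)"
```

```text
Traceback (most recent call last):
  File "h.py", line 17, in go
    print('t',s['clock'],'pos',p.round(4),'yaw',cy.round(3),'gap',s['finger_gap'].round(4),'F',s['contact_force'].round(1),'grip',round(float(s['gripper_force']),1))
                                                                  ^^^^^^^^^^^^^^^^^^^^^
AttributeError: 'float' object has no attribute 'round'
```

```bash
sed -i "s/s\['finger_gap'\].round(4)/round(s['finger_gap'],4)/" h.py; python3 -c "
from h import *
go(.464,.061,.2,.26)"
```

```text
t 0.15 pos [ 0.1352 -0.5068  0.2477] yaw 0.261 gap 0.0856 F [-0.8  0.1 -0.1] grip 0.0
shift units(0.03) [ 15.47 -15.46   1.61] spin units 0.01
```

Call:
{"name": "send_rows", "arguments": {
  "plan": [
    [[1, 0.77, -0.77, 0.08, 0], [1, 0.77, -0.77, 0.08, 0], [1, 0.77, -0.77, 0.08, 0], [1, 0.77, -0.77, 0.08, 0], [1, 0.77, -0.77, 0.08, 0], [1, 0.77, -0.77, 0.08, 0], [1, 0.77, -0.77, 0.08, 0], [1, 0.77, -0.77, 0.08, 0], [1, 0.77, -0.77, 0.08, 0], [1, 0.77, -0.77, 0.08, 0], [1, 0.77, -0.77, 0.08, 0], [1, 0.77, -0.77, 0.08, 0], [1, 0.77, -0.77, 0.08, 0], [1, 0.77, -0.77, 0.08, 0], [1, 0.77, -0.77, 0.08, 0], [1, 0.77, -0.77, 0.08, 0], [1, 0.77, -0.77, 0.08, 0], [1, 0.77, -0.77, 0.08, 0], [1, 0.77, -0.77, 0.08, 0], [1, 0, 0, 0, 0]]
  ],
  "newtons": 30
}}

```text
clock: 2.15
tool_pos: [0.4482, 0.0327, 0.2023]
orientation: [-3.113, -0.415, -0.002]
contact_force: [-1.5, 0.1, -0.1]
finger_gap: 0.0852
gripper_force: 0.0
```

```bash
python3 -c "
from h import *
go(.464,.061,.2,.26)
d=snap('wrist','w1'); cv2.imwrite('pics/w1b.png',cv2.resize(d['frame'],(800,600),interpolation=cv2.INTER_CUBIC))"
```

```text
t 2.15 pos [0.4482 0.0327 0.2023] yaw 0.265 gap 0.0852 F [-1.5  0.1 -0.1] grip 0.0
shift units(0.03) [ 0.76 -0.77  0.08] spin units 0.04
```

View pics/w1b.png

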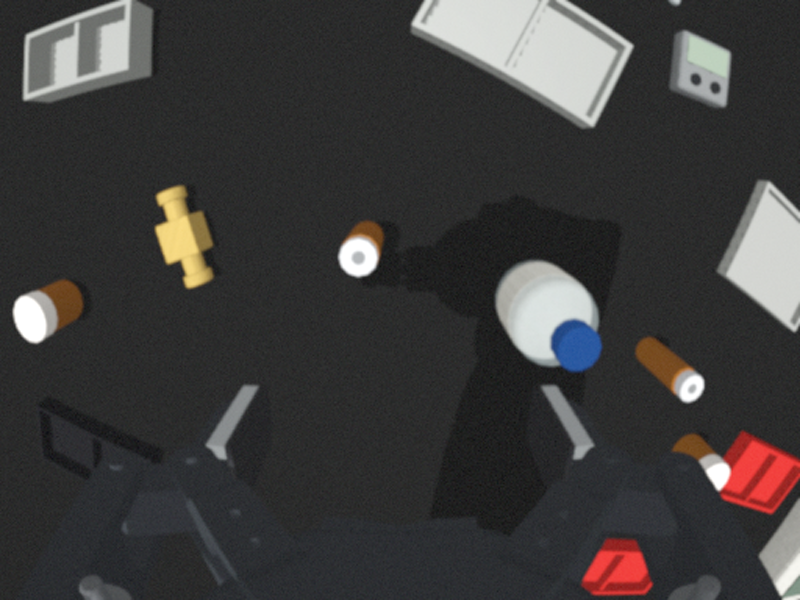

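The wrist view shows vial A's cap at (358,257), vial B's at (689,387), jar A's cap at (36,317), the bottle cap at (576,346) and the coupling body at (184,237). I'll compare these with the top-view estimates.

```bash
python3 -c "
from h import *
f=lambda u,v,z: pt('w1',(u+.5)/1.5625-.5,(v+.5)/1.5625-.5,z,True)
print(f(358,257,.075),f(689,387,.075),f(36,317,.055),f(576,346,.105),f(184,237,.028))
print(f(372,236,0.002))
go(.464,.061,.2,.26)"
```

```text
[0.4674 0.0611 0.075 ] [ 0.4413 -0.1841  0.075 ] [0.3555 0.3052 0.055 ] [ 0.4581 -0.0655  0.105 ] [0.4409 0.1867 0.028 ]
[0.4688 0.0577 0.002 ]
t 2.2 pos [0.4467 0.0313 0.2022] yaw 0.264 gap 0.0857 F [-0.5 -0.4 -0.1] grip 0.0
shift units(0.03) [ 0.81 -0.81  0.07] spin units 0.03
```

Call:
{"name": "send_rows", "arguments": {
  "plan": [
    [[1, 0.44, -0.4, 0, 0], [1, 0.44, -0.4, 0, 0], [1, 0, 0, 0.7, 0], [1, 0, 0, 0.8, 0], [1, 0, 0, 0.8, 0], [1, 0, 0, 0.8, 0], [1, 0, 0, 0.8, 0], [1, 0, 0, 0.6, 0], [1, 0, 0, 0.3, 0], [1, 0, 0, 0.1, 0], [1, 0, 0, 0, 0], [0, 0, 0, 0, 0], [0, 0, 0, 0, 0], [0, 0, 0, 0, 0], [0, 0, 0, 0, 0], [0, 0, 0, 0, 0], [0, 0, 0, 0, 0], [0, 0, 0, 0, 0], [0, 0, 0, 0, 0], [0, 0, 0, 0, 0]]
  ],
  "newtons": 30
}}

```text
clock: 4.2
tool_pos: [0.4659, 0.0601, 0.056]
orientation: [-3.115, -0.409, -0.001]
contact_force: [-0.5, 0.2, 5.0]
finger_gap: 0.0216
gripper_force: 30.9
```

```bash
python3 -c "
from h import *
go(.466,.061,.053,.26)
d=snap('wrist','w2'); cv2.imwrite('pics/w2b.png',d['frame'])"
```

```text
t 4.2 pos [0.4659 0.0601 0.056 ] yaw 0.261 gap 0.0216 F [-0.5  0.2  5. ] grip 30.9
shift units(0.03) [ 0.01 -0.03  0.1 ] spin units 0.01
```

View pics/w2b.png

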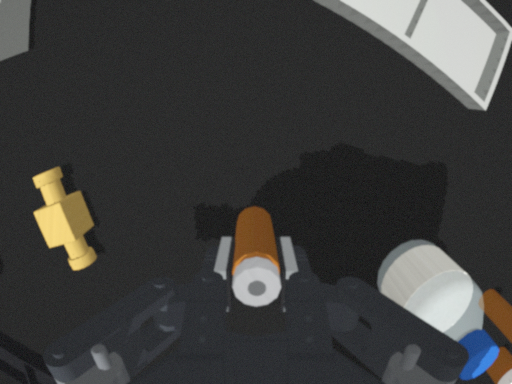

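The vial stands upright between the pads, its cap at (258,285). Next I lift it.

Call:
{"name": "send_rows", "arguments": {
  "plan": [
    [[0, 0, 0, -0.2, 0], [0, 0, 0, -0.5, 0], [0, 0, 0, -0.8, 0], [0, 0, 0, -0.8, 0], [0, 0, 0, -0.8, 0], [0, 0, 0, -0.6, 0], [0, 0, 0, -0.3, 0], [0, 0, 0, 0, 0]]
  ]
}}

```text
clock: 5.05
tool_pos: [0.4662, 0.0601, 0.1766]
orientation: [-3.115, -0.409, -0.003]
contact_force: [0.6, 0.6, -0.3]
finger_gap: 0.0218
gripper_force: 30.5
```

```bash
python3 -c "
from h import *
go(.5504,.343,.175,.265)"
```

```text
t 5.05 pos [0.4662 0.0601 0.1766] yaw 0.261 gap 0.0218 F [ 0.6  0.6 -0.3] grip 30.5
shift units(0.03) [ 5.14 -8.39  0.06] spin units -0.03
```

Call:
{"name": "send_rows", "arguments": {
  "plan": [
    [[0, 0.2, -0.3, 0, 0], [0, 0.4, -0.6, 0, 0], [0, 0.5, -0.8, 0, 0], [0, 0.5, -0.8, 0, 0], [0, 0.5, -0.8, 0, 0], [0, 0.5, -0.8, 0, 0], [0, 0.5, -0.8, 0, 0], [0, 0.5, -0.8, 0, 0], [0, 0.5, -0.8, 0, 0], [0, 0.5, -0.8, 0, 0], [0, 0.4, -0.7, 0, 0], [0, 0.14, -0.4, 0, 0], [0, 0, 0, 0, 0], [0, 0, 0, 0, 0]]
  ]
}}

```text
clock: 6.45
tool_pos: [0.5645, 0.2627, 0.1811]
orientation: [-3.009, -0.611, 0.027]
contact_force: [0.3, 0.5, 0.4]
finger_gap: 0.0217
gripper_force: 30.5
```

```bash
python3 -c "
from h import *
go(.5504,.343,.175,.265)
d=snap('wrist','w3'); cv2.imwrite('pics/w3b.png',cv2.resize(d['frame'],(800,600),interpolation=cv2.INTER_CUBIC))"
```

```text
t 6.45 pos [0.5645 0.2627 0.1811] yaw 0.401 gap 0.0217 F [0.3 0.5 0.4] grip 30.5
shift units(0.03) [ 0.61 -2.62  0.4 ] spin units 1.13
```

View pics/w3b.png

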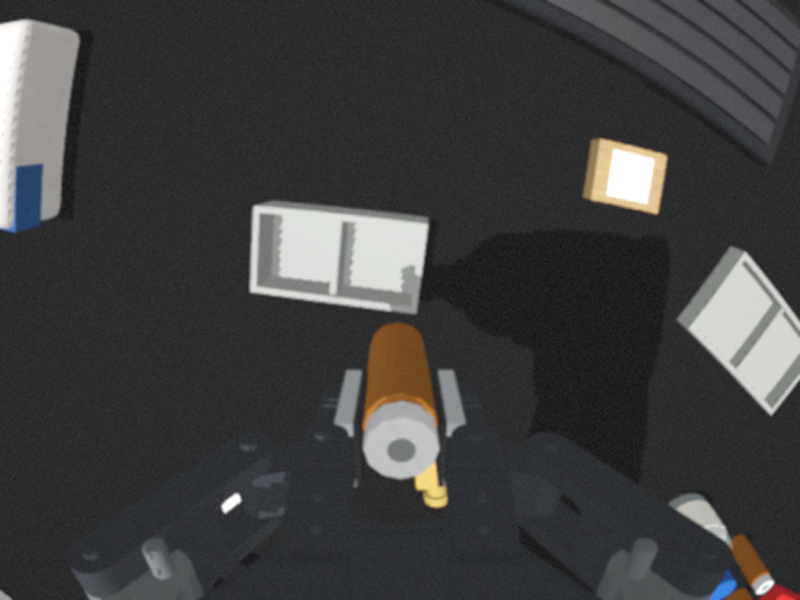

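The image shows the vial held upright and the box rim at (252,206), (429,217), (417,313), (250,292). The arm fell short and the yaw drifted, so I'm checking the joints and tilt.

```bash
cat >> h.py <<'E'
def wp(n,u,v,z): return pt(n,(u+.5)/1.5625-.5,(v+.5)/1.5625-.5,z,True)
E
python3 -c "
from h import *
p=np.array([wp('w3',u,v,.034) for u,v in ((252,206),(429,217),(417,313),(250,292))])
print(p,p.mean(0)); q=(p[0]+p[3]-p[1]-p[2])/2; print(np.arctan2(-q[0],q[1]),np.linalg.norm(q))
s=ctrl.sense(); print(s['joint_pos'].round(3),R.from_rotvec(s['orientation']).as_matrix().round(3))
go(.5504,.343,.175,.265)"
```

```text
[[0.574  0.3772 0.034 ]
 [0.6094 0.2736 0.034 ]
 [0.5519 0.2563 0.034 ]
 [0.5204 0.3607 0.034 ]] [0.563925 0.31695  0.034   ]
0.31118501906060025 0.1092469793632758
[ 0.399  0.46  -0.011  1.101  0.073  3.141] [[ 0.921  0.388 -0.031]
 [ 0.39  -0.919  0.067]
 [-0.002 -0.073 -0.997]]
t 6.5 pos [0.5646 0.2625 0.1815] yaw 0.4 gap 0.022 F [ 0.2 -0.7 -0.9] grip 30.5
shift units(0.03) [ 0.61 -2.63  0.41] spin units 1.13
```

Joint 6 is at its 3.14 limit (yaw = q1 − q6 + π). I'll turn the yaw up, which also puts the fingers across the box.

Call:
{"name": "send_rows", "arguments": {
  "plan": [
    [[0, 0, 0, 0, -0.5], [0, 0, 0, 0, -1], [0, 0, 0, 0, -1], [0, 0, 0, 0, -1], [0, 0, 0, 0, -1], [0, 0, 0, 0, -1], [0, 0, 0, 0, -1], [0, 0, 0, 0, -1], [0, 0, 0, 0, -1], [0, 0, 0, 0, -1], [0, 0, 0, 0, -1], [0, 0, 0, 0, -1], [0, 0, 0, 0, -0.5], [0, 0, 0, 0, 0], [0, 0, 0, 0, 0]]
  ]
}}

```text
clock: 8.0
tool_pos: [0.5651, 0.2624, 0.1822]
orientation: [-1.866, -2.446, -0.055]
contact_force: [0.1, 0.2, -0.5]
finger_gap: 0.0217
gripper_force: 30.6
```

```bash
python3 -c "
from h import *
s=ctrl.sense(); print(s['joint_pos'].round(3),R.from_rotvec(s['orientation']).as_matrix().round(3))
go(.553,.345,.175,1.84)"
```

```text
[ 0.399  0.46  -0.011  1.101  0.074  1.702] [[-0.263  0.964 -0.029]
 [ 0.962  0.265  0.068]
 [ 0.073 -0.01  -0.997]]
t 8.0 pos [0.5651 0.2624 0.1822] yaw 1.838 gap 0.0217 F [ 0.1  0.2 -0.5] grip 30.6
shift units(0.03) [2.74 0.34 0.44] spin units -0.02
```

The tilt stayed at 4°. I'll swing joint 6 to its other limit, where pushing the opposite way should take it out.

Call:
{"name": "send_rows", "arguments": {
  "plan": [
    [[0, 0, 0, 0, -1], [0, 0, 0, 0, -1], [0, 0, 0, 0, -1], [0, 0, 0, 0, -1], [0, 0, 0, 0, -1], [0, 0, 0, 0, -1], [0, 0, 0, 0, -1], [0, 0, 0, 0, -1], [0, 0, 0, 0, -1], [0, 0, 0, 0, -1], [0, 0, 0, 0, -1], [0, 0, 0, 0, -1], [0, 0, 0, 0, -1], [0, 0, 0, 0, -1], [0, 0, 0, 0, -1], [0, 0, 0, 0, -1], [0, 0, 0, 0, -1], [0, 0, 0, 0, -1], [0, 0, 0, 0, -1], [0, 0, 0, 0, -1]]
  ]
}}

```text
clock: 10.0
tool_pos: [0.5653, 0.2628, 0.1821]
orientation: [-1.639, 2.666, 0.114]
contact_force: [-0.6, 0.6, -0.5]
finger_gap: 0.0216
gripper_force: 30.6
```

Call:
{"name": "send_rows", "arguments": {
  "plan": [
    [[0, 0, 0, 0, -1], [0, 0, 0, 0, -1], [0, 0, 0, 0, -1], [0, 0, 0, 0, -1], [0, 0, 0, 0, -1], [0, 0, 0, 0, -1], [0, 0, 0, 0, -1], [0, 0, 0, 0, -1], [0, 0, 0, 0, -1], [0, 0, 0, 0, -1], [0, 0, 0, 0, -1], [0, 0, 0, 0, -1], [0, 0, 0, 0, -1], [0, 0, 0, 0, -1], [0, 0, 0, 0, -1], [0, 0, 0, 0, -1], [0, 0, 0, 0, -1], [0, 0, 0, 0, -1], [0, 0, 0, 0, -1], [0, 0, 0, 0, 0]]
  ]
}}

```text
clock: 12.0
tool_pos: [0.5652, 0.2628, 0.1821]
orientation: [-3.049, -0.361, 0.033]
contact_force: [-0.4, -0.8, -0.2]
finger_gap: 0.022
gripper_force: 30.7
```

```bash
cat >> h.py <<'E'
def j():
    s=ctrl.sense(); M=R.from_rotvec(s['orientation']).as_matrix(); print('q',s['joint_pos'].round(3),'tool z',M[:,2].round(3),'tool x',M[:,0].round(3))
E
python3 -c "
from h import *
j();go(.553,.345,.175)"
```

```text
q [ 0.399  0.46  -0.01   1.101  0.074 -2.978] tool z [-0.029  0.068 -0.997] tool x [ 0.972  0.234 -0.013]
t 12.0 pos [0.5652 0.2628 0.1821] yaw 0.236 gap 0.022 F [-0.4 -0.8 -0.2] grip 30.7
shift units(0.03) [ 0.25 -2.74  0.43] spin units None
```

Call:
{"name": "send_rows", "arguments": {
  "plan": [
    [[0, 0, 0, 0, -1], [0, 0, 0, 0, -0.36], [0, 0, 0.8, 0, 0], [0, 0, 0.8, 0, 0], [0, 0, 0, 0, 0]]
  ]
}}

```text
clock: 12.5
tool_pos: [0.5765, 0.2362, 0.1784]
orientation: [-3.038, -0.552, 0.017]
contact_force: [0.1, 0.6, -0.3]
finger_gap: 0.0219
gripper_force: 30.7
```

```bash
python3 -c "
from h import *
j();go(.553,.345,.175)"
```

```text
q [ 0.362  0.462 -0.016  1.094  0.055 -3.139] tool z [-0.021  0.051 -0.998] tool x [ 0.936  0.352 -0.001]
t 12.5 pos [0.5765 0.2362 0.1784] yaw 0.36 gap 0.0219 F [ 0.1  0.6 -0.3] grip 30.7
shift units(0.03) [ 0.54 -3.66  0.31] spin units None
```

That works: q5 fell from 0.074 to 0.055. I'll continue the same push.

Call:
{"name": "send_rows", "arguments": {
  "plan": [
    [[0, 0, 0.8, 0, 0], [0, 0, 0.8, 0, 0], [0, 0, 0.8, 0, 0], [0, 0, 0, 0, 0]]
  ]
}}

```text
clock: 12.9
tool_pos: [0.5909, 0.1979, 0.1752]
orientation: [-3.076, -0.477, 0.009]
contact_force: [0.1, 1.4, 0.7]
finger_gap: 0.0218
gripper_force: 30.7
```

```bash
python3 -c "
from h import *
j();go(.553,.345,.175)"
```

```text
q [ 0.309  0.464 -0.02   1.088  0.029 -3.14 ] tool z [-0.01   0.028 -1.   ] tool x [ 0.953  0.303 -0.001]
t 12.9 pos [0.5909 0.1979 0.1752] yaw 0.308 gap 0.0218 F [0.1 1.4 0.7] grip 30.7
shift units(0.03) [ 0.28 -5.05  0.15] spin units None
```

Call:
{"name": "send_rows", "arguments": {
  "plan": [
    [[0, 0, 0.8, 0, 0], [0, 0, 0.8, 0, 0], [0, 0, 0.8, 0, 0], [0, 0, 0, 0, 0]]
  ]
}}

```text
clock: 13.3
tool_pos: [0.6032, 0.1588, 0.1737]
orientation: [-3.113, -0.398, 0.003]
contact_force: [0.1, -0.9, 0.2]
finger_gap: 0.0218
gripper_force: 30.7
```

```bash
python3 -c "
from h import *
j();go(.553,.345,.175)"
```

```text
q [ 0.256  0.466 -0.021  1.085  0.004 -3.141] tool z [-0.002  0.003 -1.   ] tool x [ 0.968  0.252 -0.001]
t 13.3 pos [0.6032 0.1588 0.1737] yaw 0.255 gap 0.0218 F [ 0.1 -0.9  0.2] grip 30.7
shift units(0.03) [-0.06 -6.43 -0.02] spin units None
```

The tool is upright again. I spin to face across the box, now clear of the limits.

Call:
{"name": "send_rows", "arguments": {
  "plan": [
    [[0, 0, 0, 0, 1], [0, 0, 0, 0, 1], [0, 0, 0, 0, 1], [0, 0, 0, 0, 1], [0, 0, 0, 0, 1], [0, 0, 0, 0, 1], [0, 0, 0, 0, 1], [0, 0, 0, 0, 1], [0, 0, 0, 0, 1], [0, 0, 0, 0, 1], [0, 0, 0, 0, 1], [0, 0, 0, 0, 1], [0, 0, 0, 0, 1], [0, 0, 0, 0, 0]]
  ]
}}

```text
clock: 14.7
tool_pos: [0.6027, 0.1608, 0.1738]
orientation: [-2.497, 1.903, 0.007]
contact_force: [1.0, 0.1, 0.9]
finger_gap: 0.0218
gripper_force: 30.6
```

```bash
python3 -c "
from h import *
j();go(.553,.344,.175,-1.30)"
```

```text
q [ 0.258  0.466 -0.02   1.085  0.005 -1.581] tool z [-0.002  0.004 -1.   ] tool x [ 0.265 -0.964 -0.005]
t 14.7 pos [0.6027 0.1608 0.1738] yaw -1.302 gap 0.0218 F [1.  0.1 0.9] grip 30.6
shift units(0.03) [-6.33 -0.02 -0.01] spin units -0.02
```

Call:
{"name": "send_rows", "arguments": {
  "plan": [
    [[0, -0.3, 0, 0, 0], [0, -0.7, 0, 0, 0], [0, -0.9, 0, 0, 0], [0, -0.9, 0, 0, 0], [0, -0.9, 0, 0, 0], [0, -0.9, 0, 0, 0], [0, -0.8, 0, 0, 0], [0, -0.6, 0, 0, 0], [0, -0.3, 0, 0, 0], [0, 0, 0, 0, 0], [0, 0, 0, 0, 0]]
  ]
}}

```text
clock: 15.8
tool_pos: [0.5528, 0.3423, 0.1745]
orientation: [-2.497, 1.904, 0.006]
contact_force: [-0.3, -0.5, -0.4]
finger_gap: 0.0219
gripper_force: 30.6
```

```bash
python3 -c "
from h import *
j();go(.553,.344,.0615,-1.30)
d=snap('wrist','w4'); cv2.imwrite('pics/w4b.png',cv2.resize(d['frame'],(800,600),interpolation=cv2.INTER_CUBIC))"
```

```text
q [ 0.553  0.51   0.057  1.118  0.004 -1.286] tool z [-0.002  0.003 -1.   ] tool x [ 0.265 -0.964 -0.004]
t 15.8 pos [0.5528 0.3423 0.1745] yaw -1.303 gap 0.0219 F [-0.3 -0.5 -0.4] grip 30.6
shift units(0.03) [-0.04 -0.03  3.77] spin units -0.02
```

View pics/w4b.png

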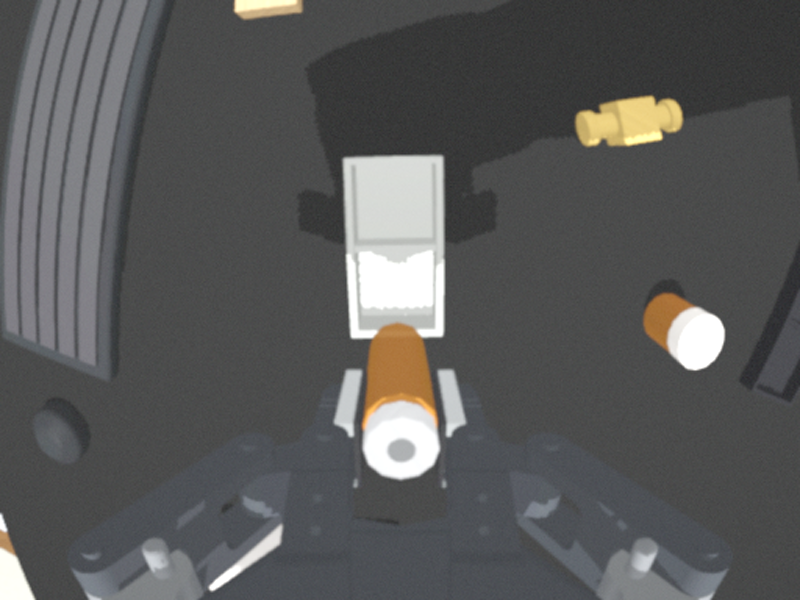

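The box rim shows at (343,157), (443,155), (443,336), (351,338), square to the gripper. Jar A's cap is at (696,338) and the coupling body at (637,117).

```bash
python3 -c "
from h import *
p=np.array([wp('w4',u,v,.034) for u,v in ((343,157),(443,155),(443,336),(351,338))])
print(p,p.mean(0)); q=(p[2]+p[3]-p[1]-p[0])/2; print(np.arctan2(-q[0],q[1]),np.linalg.norm(q))
print('jar',wp('w4',696,338,.055),'coup',wp('w4',637,117,.028), 'cap',wp('w4',401,447,.194))
"
```

```text
[[0.6056 0.2723 0.034 ]
 [0.5513 0.2564 0.034 ]
 [0.5202 0.361  0.034 ]
 [0.5748 0.3773 0.034 ]] [0.562975 0.31675  0.034   ]
0.2871617777187957 0.10927461965159153
jar [0.3574 0.3124 0.055 ] coup [0.4402 0.1921 0.028 ] cap [0.5538 0.339  0.194 ]
```

Call:
{"name": "send_rows", "arguments": {
  "plan": [
    [[0, -0.02, -0.05, 0.3, 0], [0, 0, 0, 0.7, 0], [0, 0, 0, 0.8, 0], [0, 0, 0, 0.8, 0], [0, 0, 0, 0.5, 0], [0, 0, 0, 0.3, 0], [0, 0, 0, 0.2, 0], [0, 0, 0, 0.1, 0], [0, 0, 0, 0.0, 0], [0, 0, 0, 0, 0]]
  ]
}}

```text
clock: 16.85
tool_pos: [0.5543, 0.3445, 0.0644]
orientation: [-2.496, 1.903, 0.006]
contact_force: [0.5, 0.1, -1.0]
finger_gap: 0.022
gripper_force: 30.6
```

```bash
python3 -c "
from h import *
j();go(.5543,.3434,.0605,-1.30)"
```

```text
q [ 0.554  0.592 -0.102  0.875  0.004 -1.285] tool z [-0.001  0.005 -1.   ] tool x [ 0.265 -0.964 -0.005]
t 16.85 pos [0.5543 0.3445 0.0644] yaw -1.303 gap 0.022 F [ 0.5  0.1 -1. ] grip 30.6
shift units(0.03) [0.04 0.01 0.13] spin units -0.02
```

Call:
{"name": "send_rows", "arguments": {
  "plan": [
    [[0, 0, 0, 0.05, 0], [0, 0, 0, 0.05, 0], [0, 0, 0, 0.03, 0], [0, 0, 0, 0, 0], [0, 0, 0, 0, 0]]
  ]
}}

```text
clock: 17.35
tool_pos: [0.5539, 0.3444, 0.0601]
orientation: [-2.496, 1.903, 0.006]
contact_force: [-0.3, 0.3, 2.6]
finger_gap: 0.0219
gripper_force: 30.6
```

Contact force is 2.6 N, so the vial is standing on the floor. I release it and rise.

Call:
{"name": "send_rows", "arguments": {
  "plan": [
    [[0.35, 0, 0, 0, 0], [0.45, 0, 0, 0, 0], [0.55, 0, 0, 0, 0], [0.6, 0, 0, 0, 0], [0.6, 0, 0, 0, 0], [0.6, 0, 0, -0.3, 0], [0.6, 0, 0, -0.7, 0], [0.6, 0, 0, -0.9, 0], [0.6, 0, 0, -0.9, 0], [0.6, 0, 0, -0.9, 0], [1, 0, 0, -0.6, 0], [1, 0, 0, -0.3, 0], [1, 0, 0, 0, 0]]
  ]
}}

```text
clock: 18.65
tool_pos: [0.5549, 0.3442, 0.1996]
orientation: [-2.494, 1.902, 0.005]
contact_force: [1.2, -0.0, 0.2]
finger_gap: 0.0853
gripper_force: 0.0
```

```bash
python3 -c "
from h import *
j();go(.441,-.185,.2,-1.30)
d=snap('wrist','w5'); cv2.imwrite('pics/w5b.png',d['frame'])"
```

```text
q [ 0.553  0.5    0.106  1.173  0.004 -1.286] tool z [ 0.001  0.006 -1.   ] tool x [ 0.265 -0.964 -0.005]
t 18.65 pos [0.5549 0.3442 0.1996] yaw -1.303 gap 0.0853 F [ 1.2 -0.   0.2] grip 0.0
shift units(0.03) [16.    8.33 -0.12] spin units -0.02
```

View pics/w5b.png

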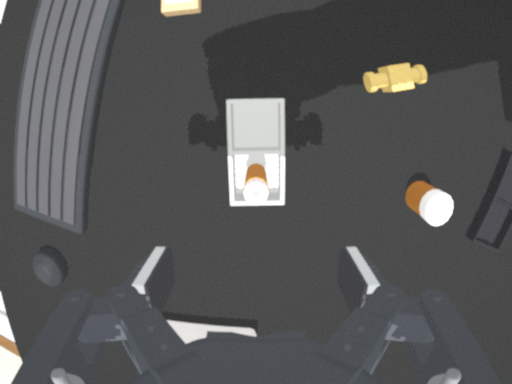

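The vial stands in the far bay with its cap at (257,185). Next is vial B.

Call:
{"name": "send_rows", "arguments": {
  "plan": [
    [[1, 0.4, 0.2, 0, 0], [1, 0.8, 0.4, 0, 0], [1, 0.9, 0.47, 0, 0], [1, 0.9, 0.47, 0, 0], [1, 0.9, 0.47, 0, 0], [1, 0.9, 0.47, 0, 0], [1, 0.9, 0.47, 0, 0], [1, 0.9, 0.47, 0, 0], [1, 0.9, 0.47, 0, 0], [1, 0.9, 0.47, 0, 0], [1, 0.9, 0.47, 0, 0], [1, 0.9, 0.47, 0, 0], [1, 0.9, 0.47, 0, 0], [1, 0.9, 0.47, 0, 0], [1, 0.9, 0.47, 0, 0], [1, 0.9, 0.47, 0, 0], [1, 0.9, 0.47, 0, 0], [1, 0.9, 0.47, 0, 0], [1, 0.4, 0.2, 0, 0], [1, 0, 0, 0, 0]]
  ]
}}

```text
clock: 20.7
tool_pos: [0.439, -0.1864, 0.1949]
orientation: [-2.494, 1.908, 0.01]
contact_force: [-0.6, -0.1, 0.0]
finger_gap: 0.0857
gripper_force: 0.0
```

Run:
```python
from h import *
j();go(.441,-.185,.053,-1.30)
d=snap('wrist','w6')
# bright cap blob near expected
K,T=d['camera_matrix'],d['extrinsics']
def proj(p):
    c=T[:3,:3].T@(np.array(p)-T[:3,3]); r=np.hypot(c[0],c[1]); th=np.arctan2(r,c[2]); return K[:2,2]+K[0,0]*th*c[:2]/r
print(proj((.441,-.185,.075)), proj((.355,-.287,.055)))
def blob(d,p,r=40):
    u,v=proj(p).astype(int); f=d['frame'].astype(int); m=((f.min(2)>140)).astype(np.uint8)
    n,l,st,c=cv2.connectedComponentsWithStats(m)
    for i in range(1,n):
        if st[i,4]>40 and np.hypot(*(c[i]-[u,v]))<r: print(c[i].round(1),st[i].tolist(),pt('w6',*c[i],p[2],True))
blob(d,(.441,-.185,.075)); blob(d,(.355,-.287,.055))
cv2.imwrite('pics/w6b.png',d['frame'])
```

```text
q [-0.403  0.213 -0.346  1.017  0.003 -2.239] tool z [-0.004  0.005 -1.   ] tool x [ 0.262 -0.965 -0.006]
t 20.7 pos [ 0.439  -0.1864  0.1949] yaw -1.306 gap 0.0857 F [-0.6 -0.1  0. ] grip 0.0
shift units(0.03) [ 0.   -0.09  4.73] spin units -0.05
[253.10569826 195.68989121] [371.41669918 110.97629185]
[253.  193.4] [241, 181, 25, 26, 518] [ 0.4416 -0.187   0.075 ]
[370.8 108.4] [350, 88, 42, 42, 1377] [ 0.3563 -0.2891  0.055 ]
```

View pics/w6b.png

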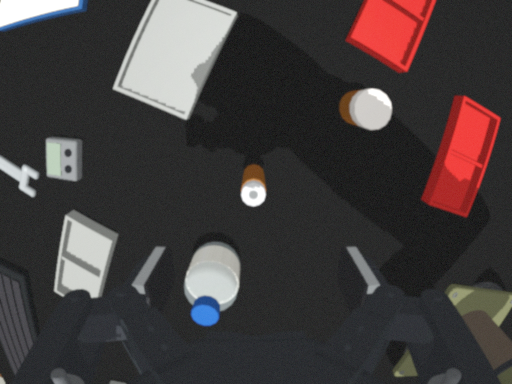

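Vial B's cap is at (253,193) with the bottle well clear at (213,275). I descend and grip.

Call:
{"name": "send_rows", "arguments": {
  "plan": [
    [[1, 0.02, -0.09, 0.3, 0], [1, 0, 0, 0.7, 0], [1, 0, 0, 0.8, 0], [1, 0, 0, 0.8, 0], [1, 0, 0, 0.8, 0], [1, 0, 0, 0.7, 0], [1, 0, 0, 0.4, 0], [1, 0, 0, 0.12, 0], [1, 0, 0, 0, 0], [0, 0, 0, 0, 0], [0, 0, 0, 0, 0], [0, 0, 0, 0, 0], [0, 0, 0, 0, 0], [0, 0, 0, 0, 0], [0, 0, 0, 0, 0], [0, 0, 0, 0, 0], [0, 0, 0, 0, 0]]
  ],
  "newtons": 30
}}

```text
clock: 22.45
tool_pos: [0.4432, -0.1848, 0.0576]
orientation: [-2.497, 1.904, 0.005]
contact_force: [-0.6, 0.3, 5.5]
finger_gap: 0.022
gripper_force: 31.0
```

Call:
{"name": "send_rows", "arguments": {
  "plan": [
    [[0, 0, 0, -0.2, 0], [0, 0, 0, -0.5, 0], [0, 0, 0, -0.8, 0], [0, 0, 0, -0.8, 0], [0, 0, 0, -0.8, 0], [0, 0, 0, -0.7, 0], [0, 0, 0, -0.5, 0], [0, 0, 0, -0.2, 0], [0, 0, 0, 0, 0]]
  ]
}}

```text
clock: 23.35
tool_pos: [0.4436, -0.1853, 0.1929]
orientation: [-2.497, 1.903, 0.004]
contact_force: [0.8, -0.9, -0.2]
finger_gap: 0.0221
gripper_force: 30.7
```

Run:
```python
from h import *
# bay -, 29 mm from centre
x,y=np.array([.562,.3165])-.028*np.array([-.276,.961]); print(x,y)
go(x,y,.185,-1.295)
```

```text
0.569728 0.289592
t 23.35 pos [ 0.4436 -0.1853  0.1929] yaw -1.303 gap 0.0221 F [ 0.8 -0.9 -0.2] grip 30.7
shift units(0.03) [-14.15  -8.25   0.31] spin units -0.07
```

Call:
{"name": "send_rows", "arguments": {
  "plan": [
    [[0, -0.3, -0.17, 0, 0], [0, -0.7, -0.4, 0, 0], [0, -0.83, -0.49, 0, 0], [0, -0.83, -0.49, 0, 0], [0, -0.83, -0.49, 0, 0], [0, -0.83, -0.49, 0, 0], [0, -0.83, -0.49, 0, 0], [0, -0.83, -0.49, 0, 0], [0, -0.83, -0.49, 0, 0], [0, -0.83, -0.49, 0, 0], [0, -0.83, -0.49, 0, 0], [0, -0.83, -0.49, 0, 0], [0, -0.83, -0.49, 0, 0], [0, -0.83, -0.49, 0, 0], [0, -0.83, -0.49, 0, 0], [0, -0.83, -0.49, 0, 0], [0, -0.83, -0.49, 0, 0], [0, -0.5, -0.25, 0, 0], [0, -0.2, -0.08, 0, 0], [0, 0, 0, 0, 0]]
  ]
}}

```text
clock: 25.35
tool_pos: [0.5687, 0.2901, 0.193]
orientation: [-2.499, 1.903, 0.007]
contact_force: [0.1, -0.4, -0.3]
finger_gap: 0.0219
gripper_force: 30.7
```

Run:
```python
from h import *
j();go(.5697,.2896,.0616,-1.295)
```

```text
q [ 0.47   0.482  0.057  1.149  0.004 -1.37 ] tool z [-0.004  0.003 -1.   ] tool x [ 0.266 -0.964 -0.004]
t 25.35 pos [0.5687 0.2901 0.193 ] yaw -1.302 gap 0.0219 F [ 0.1 -0.4 -0.3] grip 30.7
shift units(0.03) [ 0.04 -0.04  4.38] spin units -0.06
```

Call:
{"name": "send_rows", "arguments": {
  "plan": [
    [[0, 0.03, -0.03, 0.3, 0], [0, 0, 0, 0.7, 0], [0, 0, 0, 0.8, 0], [0, 0, 0, 0.8, 0], [0, 0, 0, 0.7, 0], [0, 0, 0, 0.5, 0], [0, 0, 0, 0.3, 0], [0, 0, 0, 0.15, 0], [0, 0, 0, 0, 0], [0, 0, 0, 0.05, 0], [0, 0, 0, 0.05, 0], [0, 0, 0, 0.03, 0], [0, 0, 0, 0, 0], [0, 0, 0, 0, 0]]
  ]
}}

```text
clock: 26.75
tool_pos: [0.5704, 0.2898, 0.0627]
orientation: [-2.497, 1.903, 0.006]
contact_force: [0.0, 0.4, -0.7]
finger_gap: 0.0218
gripper_force: 30.7
```

Call:
{"name": "send_rows", "arguments": {
  "plan": [
    [[0, 0, 0, 0.04, 0], [0, 0, 0, 0.03, 0], [0, 0, 0, 0, 0], [0, 0, 0, 0, 0]]
  ]
}}

```text
clock: 27.15
tool_pos: [0.5706, 0.2899, 0.0616]
orientation: [-2.496, 1.903, 0.006]
contact_force: [-1.2, -0.6, 6.8]
finger_gap: 0.022
gripper_force: 31.8
```

Call:
{"name": "send_rows", "arguments": {
  "plan": [
    [[0.35, 0, 0, 0, 0], [0.45, 0, 0, 0, 0], [0.55, 0, 0, 0, 0], [0.6, 0, 0, 0, 0], [0.6, 0, 0, 0, 0], [0.6, 0, 0, -0.3, 0], [0.6, 0, 0, -0.7, 0], [0.6, 0, 0, -0.9, 0], [0.6, 0, 0, -0.9, 0], [0.6, 0, 0, -0.9, 0], [1, 0, 0, -0.6, 0], [1, 0, 0, -0.3, 0], [1, 0, 0, 0, 0]]
  ]
}}

```text
clock: 28.45
tool_pos: [0.5714, 0.2895, 0.2002]
orientation: [-2.494, 1.902, 0.004]
contact_force: [0.7, 0.1, 0.2]
finger_gap: 0.0852
gripper_force: 0.0
```

Run:
```python
from h import *
go(.357,.312,.2)
```

```text
t 28.45 pos [0.5714 0.2895 0.2002] yaw -1.303 gap 0.0852 F [0.7 0.1 0.2] grip 0.0
shift units(0.03) [-2.62  6.69  0.01] spin units None
```

Call:
{"name": "send_rows", "arguments": {
  "plan": [
    [[1, -0.12, 0.3, 0, 0], [1, -0.25, 0.6, 0, 0], [1, -0.3, 0.8, 0, 0], [1, -0.3, 0.8, 0, 0], [1, -0.3, 0.8, 0, 0], [1, -0.3, 0.8, 0, 0], [1, -0.3, 0.8, 0, 0], [1, -0.3, 0.8, 0, 0], [1, -0.3, 0.7, 0, 0], [1, -0.15, 0.3, 0, 0], [1, 0, 0, 0, 0], [1, 0, 0, 0, 0]]
  ]
}}

```text
clock: 29.65
tool_pos: [0.3563, 0.3117, 0.1986]
orientation: [-2.497, 1.903, 0.006]
contact_force: [-0.2, -0.6, 0.8]
finger_gap: 0.0855
gripper_force: 0.0
```

```bash
cat >> h.py <<'E'
def blob(n,d,p,r=50,thr=140):
    K,T=d['camera_matrix'],d['extrinsics']; c=T[:3,:3].T@(np.array(p)-T[:3,3]); q=np.hypot(c[0],c[1]); e=K[:2,2]+K[0,0]*np.arctan2(q,c[2])*c[:2]/q
    k,l,st,ce=cv2.connectedComponentsWithStats((d['frame'].min(2)>thr).astype(np.uint8)); print('expect',e.round(0))
    for i in range(1,k):
        if st[i,4]>40 and np.hypot(*(ce[i]-e))<r: print(ce[i].round(1),st[i].tolist(),pt(n,*ce[i],p[2],True))
E
python3 - <<'E'
from h import *
d=snap('wrist','w7');blob('w7',d,(.357,.312,.055))
j();go(.357,.312,.041,-1.30)
cv2.imwrite('pics/w7b.png',d['frame'])
E
```

```text
expect [255. 187.]
[260.3 189.2] [239, 167, 43, 45, 1484] [0.3519 0.3123 0.055 ]
q [ 0.716  0.201 -0.352  1.017  0.004 -1.123] tool z [-0.002  0.004 -1.   ] tool x [ 0.265 -0.964 -0.004]
t 29.7 pos [0.3567 0.3118 0.1987] yaw -1.303 gap 0.0856 F [-0.5  0.2  0.3] grip 0.0
shift units(0.03) [ 0.02 -0.01  5.26] spin units -0.03
```

View pics/w7b.png

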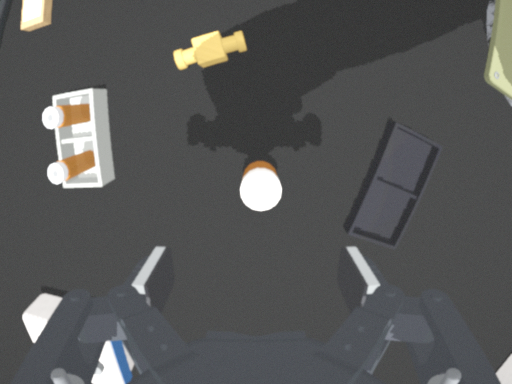

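Jar A's cap is at (260,189), and both vials are in the box with caps near (55,117) and (60,172). I'll check numerically that they stand upright.

Run:
```python
from h import *
c=np.load('pics/w7.npz'); f=cv2.imread('pics/w7.png'); d=dict(frame=f,camera_matrix=c['K'],extrinsics=c['T'])
for p in ((.554,.344,.079),(.5705,.290,.079)):
    blob('w7',d,p,30,200)
    print('foot',pt('w7',*( (82,112) if p[1]>.3 else (86,157)),.012,True))
hsv=cv2.cvtColor(f,cv2.COLOR_BGR2HSV); m=((hsv[...,0]<20)&(hsv[...,1]>150)&(hsv[...,2]>60)).astype(np.uint8)
k,l,st,ce=cv2.connectedComponentsWithStats(m)
for i in range(1,k):
    if st[i,4]>60: print(st[i].tolist(),ce[i].round(1),pt('w7',*ce[i],.04,True))
```

```text
expect [ 57. 175.]
foot [0.5731 0.2878 0.012 ]
expect [ 49. 119.]
foot [0.5587 0.3399 0.012 ]
[78, 105, 11, 15, 96] [ 84.3 111.5] [0.5527 0.2822 0.04  ]
[61, 106, 14, 20, 148] [ 67.3 114.9] [0.575  0.2897 0.04  ]
[83, 152, 10, 16, 110] [ 88.1 158.6] [0.5395 0.3317 0.04  ]
[64, 156, 16, 22, 184] [ 72.1 165.5] [0.5603 0.3445 0.04  ]
[244, 161, 31, 13, 133] [258.6 165.3] [0.3586 0.2936 0.04  ]
```

Caps are within 5 px of upright projections, so both vials stand. Now I descend to jar A.

Call:
{"name": "send_rows", "arguments": {
  "plan": [
    [[1, 0, 0.11, 0.3, 0], [1, 0, 0, 0.7, 0], [1, 0, 0, 0.8, 0], [1, 0, 0, 0.8, 0], [1, 0, 0, 0.8, 0], [1, 0, 0, 0.8, 0], [1, 0, 0, 0.6, 0], [1, 0, 0, 0.3, 0], [1, 0, 0, 0.1, 0], [1, 0, 0, 0, 0], [0.2, 0, 0, 0, 0], [0.2, 0, 0, 0, 0], [0.2, 0, 0, 0, 0], [0.2, 0, 0, 0, 0], [0.2, 0, 0, 0, 0], [0.2, 0, 0, 0, 0], [0.2, 0, 0, 0, 0]]
  ],
  "newtons": 40
}}

```text
clock: 31.4
tool_pos: [0.3527, 0.3118, 0.0437]
orientation: [-2.496, 1.903, 0.006]
contact_force: [-2.6, 0.6, 5.4]
finger_gap: 0.038
gripper_force: 39.6
```

Call:
{"name": "send_rows", "arguments": {
  "plan": [
    [[0.2, 0, 0, -0.2, 0], [0.2, 0, 0, -0.5, 0], [0.2, 0, 0, -0.8, 0], [0.2, 0, 0, -0.8, 0], [0.2, 0, 0, -0.8, 0], [0.2, 0, 0, -0.7, 0], [0.2, 0, 0, -0.5, 0], [0.2, 0, 0, -0.2, 0], [0.2, 0, 0, 0, 0]]
  ]
}}

```text
clock: 32.3
tool_pos: [0.3531, 0.3112, 0.1786]
orientation: [-2.496, 1.903, 0.006]
contact_force: [0.6, 0.4, -0.7]
finger_gap: 0.0376
gripper_force: 40.3
```

Run:
```python
from h import *
j();go(.6,.03,.17)
```

```text
q [ 0.72   0.21  -0.397  0.962  0.004 -1.119] tool z [-0.001  0.005 -1.   ] tool x [ 0.265 -0.964 -0.005]
t 32.3 pos [0.3531 0.3112 0.1786] yaw -1.303 gap 0.0376 F [ 0.6  0.4 -0.7] grip 40.3
shift units(0.03) [11.22 -5.45  0.23] spin units None
```

Call:
{"name": "send_rows", "arguments": {
  "plan": [
    [[0.2, 0.3, -0.2, 0, 0], [0.2, 0.5, -0.35, 0, 0], [0.2, 0.62, -0.42, 0, 0], [0.2, 0.62, -0.42, 0, 0], [0.2, 0.62, -0.42, 0, 0], [0.2, 0.62, -0.42, 0, 0], [0.2, 0.62, -0.42, 0, 0], [0.2, 0.62, -0.42, 0, 0], [0.2, 0.62, -0.42, 0, 0], [0.2, 0.62, -0.42, 0, 0], [0.2, 0.62, -0.42, 0, 0], [0.2, 0.62, -0.42, 0, 0], [0.2, 0.62, -0.42, 0, 0], [0.2, 0.62, -0.42, 0, 0], [0.2, 0.62, -0.42, 0, 0], [0.2, 0.62, -0.42, 0, 0], [0.2, 0.62, -0.42, 0, 0], [0.2, 0.4, -0.25, 0, 0], [0.2, 0.1, -0.1, 0, 0], [0.2, 0, 0, 0, 0]]
  ]
}}

```text
clock: 34.3
tool_pos: [0.645, 0.061, 0.1754]
orientation: [-2.497, 1.905, 0.009]
contact_force: [0.1, -0.0, -0.9]
finger_gap: 0.0382
gripper_force: 40.3
```

Run:
```python
from h import *
d=snap('wrist','w8'); cv2.imwrite('pics/w8b.png',cv2.resize(d['frame'],(800,600),interpolation=cv2.INTER_CUBIC))
j();go(.6456,.03,.17)
```

```text
q [ 0.093  0.507  0.055  1.122  0.005 -1.746] tool z [-0.004  0.004 -1.   ] tool x [ 0.265 -0.964 -0.005]
t 34.35 pos [0.6445 0.0615 0.1757] yaw -1.303 gap 0.0379 F [ 0.4 -0.3 -0.8] grip 40.3
shift units(0.03) [1.02 0.24 0.18] spin units None
```

View pics/w8b.png

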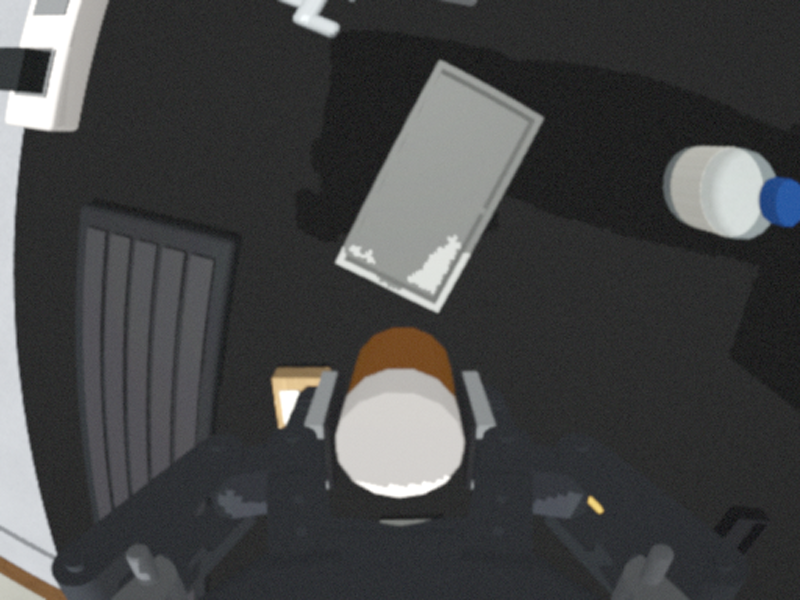

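The tray's rim corners are at (442,62), (543,120), (437,311) and (336,262), and the jar is held upright.

Run:
```python
from h import *
p=np.array([wp('w8',u,v,.02) for u,v in ((442,62),(543,120),(437,311),(336,262))])[:,:2]
c=p.mean(0); q=(p[2]+p[3]-p[1]-p[0])/2; L=np.linalg.norm(q); u=q/L
print(c,L,np.linalg.norm(p[0]-p[1]),np.linalg.norm(p[2]-p[3]),np.arctan2(-q[0],q[1]),'bay+',c+.035*u,'bay-',c-.035*u)
g=c+.035*u; go(g[0],g[1],.052)
```

```text
[ 0.638075 -0.005175] 0.1386358719812444 0.07045906613062648 0.07115180953426271 -0.2147961803513042 bay+ [0.64553519 0.0290207 ] bay- [ 0.63061481 -0.0393707 ]
t 34.35 pos [0.6445 0.0615 0.1757] yaw -1.303 gap 0.0379 F [ 0.4 -0.3 -0.8] grip 40.3
shift units(0.03) [1.07 0.24 4.12] spin units None
```

Call:
{"name": "send_rows", "arguments": {
  "plan": [
    [[0.2, 0.4, 0.1, 0, 0], [0.2, 0.47, 0.1, 0, 0], [0.2, 0.2, 0.04, 0, 0], [0.2, 0, 0, 0.3, 0], [0.2, 0, 0, 0.7, 0], [0.2, 0, 0, 0.8, 0], [0.2, 0, 0, 0.8, 0], [0.2, 0, 0, 0.7, 0], [0.2, 0, 0, 0.5, 0], [0.2, 0, 0, 0.3, 0], [0.2, 0, 0, 0.05, 0], [0.2, 0, 0, 0, 0], [0.2, 0, 0, 0.05, 0], [0.2, 0, 0, 0, 0], [0.2, 0, 0, 0, 0]]
  ]
}}

```text
clock: 35.85
tool_pos: [0.647, 0.0291, 0.0509]
orientation: [-2.496, 1.903, 0.005]
contact_force: [0.6, 0.7, 0.6]
finger_gap: 0.0376
gripper_force: 40.3
```

Run:
```python
from h import *
go(.6455,.029,.0477)
```

```text
t 35.85 pos [0.647  0.0291 0.0509] yaw -1.303 gap 0.0376 F [0.6 0.7 0.6] grip 40.3
shift units(0.03) [-0.01  0.05  0.11] spin units None
```

Call:
{"name": "send_rows", "arguments": {
  "plan": [
    [[0.2, 0, 0.05, 0.05, 0], [0.2, 0, 0, 0.04, 0], [0.2, 0, 0, 0.04, 0], [0.2, 0, 0, 0, 0], [0.2, 0, 0, 0, 0]]
  ]
}}

```text
clock: 36.35
tool_pos: [0.6449, 0.0286, 0.0477]
orientation: [-2.497, 1.904, 0.006]
contact_force: [-2.8, -1.2, 7.5]
finger_gap: 0.0379
gripper_force: 41.1
```

Call:
{"name": "send_rows", "arguments": {
  "plan": [
    [[0.5, 0, 0, 0, 0], [0.6, 0, 0, 0, 0], [0.7, 0, 0, 0, 0], [0.75, 0, 0, 0, 0], [0.75, 0, 0, 0, 0], [0.75, 0, 0, -0.3, 0], [0.75, 0, 0, -0.7, 0], [0.75, 0, 0, -0.9, 0], [0.75, 0, 0, -0.9, 0], [0.75, 0, 0, -0.9, 0], [1, 0, 0, -0.8, 0], [1, 0, 0, -0.4, 0], [1, 0, 0, -0.1, 0], [1, 0, 0, 0, 0]]
  ]
}}

```text
clock: 37.75
tool_pos: [0.6453, 0.0281, 0.1961]
orientation: [-2.497, 1.904, 0.006]
contact_force: [0.1, -0.2, 0.1]
finger_gap: 0.0853
gripper_force: 0.0
```

Call:
{"name": "send_rows", "arguments": {
  "plan": [
    [[1, 0.2, 0.3, 0, 0], [1, 0.4, 0.6, 0, 0], [1, 0.5, 0.8, 0, 0], [1, 0.5, 0.8, 0, 0], [1, 0.5, 0.8, 0, 0], [1, 0.5, 0.8, 0, 0], [1, 0.5, 0.8, 0, 0], [1, 0.5, 0.8, 0, 0], [1, 0.5, 0.8, 0, 0], [1, 0.5, 0.8, 0, 0], [1, 0.5, 0.8, 0, 0], [1, 0.5, 0.8, 0, 0], [1, 0.5, 0.8, 0, 0], [1, 0.5, 0.8, 0, 0], [1, 0.5, 0.8, 0, 0], [1, 0.4, 0.6, 0, 0], [1, 0.2, 0.2, 0, 0], [1, 0, 0, 0, 0], [1, 0, 0, 0, 0]]
  ]
}}

```text
clock: 39.65
tool_pos: [0.3565, -0.2902, 0.1951]
orientation: [-2.496, 1.903, 0.008]
contact_force: [-0.7, -0.2, 0.3]
finger_gap: 0.0854
gripper_force: 0.0
```

Run:
```python
from h import *
d=snap('wrist','w9');blob('w9',d,(.3563,-.289,.055))
j();go(.3563,-.289,.043)
```

```text
expect [256. 189.]
[258.2 188.1] [238, 167, 42, 43, 1431] [ 0.3545 -0.2908  0.055 ]
q [-6.840e-01  1.840e-01 -3.830e-01  1.008e+00  2.000e-03 -2.524e+00] tool z [-0.002  0.005 -1.   ] tool x [ 0.265 -0.964 -0.005]
t 39.7 pos [ 0.3567 -0.2901  0.1953] yaw -1.302 gap 0.0857 F [ 1.1  0.1 -0.1] grip 0.0
shift units(0.03) [-0.01 -0.    5.08] spin units None
```

Call:
{"name": "send_rows", "arguments": {
  "plan": [
    [[1, 0.02, 0.06, 0.3, 0], [1, 0, 0, 0.7, 0], [1, 0, 0, 0.8, 0], [1, 0, 0, 0.8, 0], [1, 0, 0, 0.8, 0], [1, 0, 0, 0.7, 0], [1, 0, 0, 0.6, 0], [1, 0, 0, 0.25, 0], [1, 0, 0, 0.1, 0], [1, 0, 0, 0, 0], [0.2, 0, 0, 0, 0], [0.2, 0, 0, 0, 0], [0.2, 0, 0, 0, 0], [0.2, 0, 0, 0, 0], [0.2, 0, 0, 0, 0], [0.2, 0, 0, 0, 0], [0.2, 0, 0, 0, 0]]
  ],
  "newtons": 40
}}

```text
clock: 41.4
tool_pos: [0.355, -0.2917, 0.0448]
orientation: [-2.497, 1.904, 0.004]
contact_force: [-0.3, 0.6, 7.3]
finger_gap: 0.0376
gripper_force: 39.6
```

Call:
{"name": "send_rows", "arguments": {
  "plan": [
    [[0.2, 0, 0, -0.2, 0], [0.2, 0, 0, -0.5, 0], [0.2, 0, 0, -0.8, 0], [0.2, 0, 0, -0.8, 0], [0.2, 0, 0, -0.8, 0], [0.2, 0, 0, -0.7, 0], [0.2, 0, 0, -0.5, 0], [0.2, 0, 0, -0.3, 0], [0.2, 0, 0, 0, 0]]
  ]
}}

```text
clock: 42.3
tool_pos: [0.3554, -0.2922, 0.1832]
orientation: [-2.497, 1.904, 0.003]
contact_force: [-0.0, -0.7, -1.5]
finger_gap: 0.0377
gripper_force: 40.3
```

Run:
```python
from h import *
j();go(.6306,-.0394,.18)
```

```text
q [-6.890e-01  1.920e-01 -4.070e-01  9.740e-01  2.000e-03 -2.528e+00] tool z [-0.     0.003 -1.   ] tool x [ 0.265 -0.964 -0.003]
t 42.3 pos [ 0.3554 -0.2922  0.1832] yaw -1.303 gap 0.0377 F [-0.  -0.7 -1.5] grip 40.3
shift units(0.03) [ -5.7  -11.08   0.12] spin units None
```

Call:
{"name": "send_rows", "arguments": {
  "plan": [
    [[0.2, -0.15, -0.3, 0, 0], [0.2, -0.3, -0.6, 0, 0], [0.2, -0.38, -0.74, 0, 0], [0.2, -0.38, -0.74, 0, 0], [0.2, -0.38, -0.74, 0, 0], [0.2, -0.38, -0.74, 0, 0], [0.2, -0.38, -0.74, 0, 0], [0.2, -0.38, -0.74, 0, 0], [0.2, -0.38, -0.74, 0, 0], [0.2, -0.38, -0.74, 0, 0], [0.2, -0.38, -0.74, 0, 0], [0.2, -0.38, -0.74, 0, 0], [0.2, -0.38, -0.74, 0, 0], [0.2, -0.38, -0.74, 0, 0], [0.2, -0.4, -0.74, 0, 0], [0.2, -0.2, -0.4, 0, 0], [0.2, -0.09, -0.16, 0, 0], [0.2, 0, 0, 0, 0], [0.2, 0, 0, 0, 0]]
  ]
}}

```text
clock: 44.2
tool_pos: [0.6293, -0.0393, 0.1822]
orientation: [-2.497, 1.905, 0.008]
contact_force: [0.0, -0.0, -2.0]
finger_gap: 0.0375
gripper_force: 40.3
```

Run:
```python
from h import *
j();go(.6306,-.0394,.0525)
```

```text
q [-0.064  0.475  0.017  1.117  0.003 -1.902] tool z [-0.004  0.004 -1.   ] tool x [ 0.264 -0.964 -0.004]
t 44.2 pos [ 0.6293 -0.0393  0.1822] yaw -1.303 gap 0.0375 F [ 0. -0. -2.] grip 40.3
shift units(0.03) [ 0.03 -0.05  4.32] spin units None
```

Call:
{"name": "send_rows", "arguments": {
  "plan": [
    [[0.2, 0.02, -0.04, 0.3, 0], [0.2, 0, 0, 0.7, 0], [0.2, 0, 0, 0.8, 0], [0.2, 0, 0, 0.8, 0], [0.2, 0, 0, 0.8, 0], [0.2, 0, 0, 0.5, 0], [0.2, 0, 0, 0.3, 0], [0.2, 0, 0, 0.1, 0], [0.2, 0, 0, 0.05, 0], [0.2, 0, 0, 0.05, 0], [0.2, 0, 0, 0.04, 0], [0.2, 0, 0, 0, 0], [0.2, 0, 0, 0, 0]]
  ]
}}

```text
clock: 45.5
tool_pos: [0.6315, -0.0386, 0.0498]
orientation: [-2.497, 1.903, 0.005]
contact_force: [-0.1, -0.6, -1.5]
finger_gap: 0.0377
gripper_force: 40.3
```

Call:
{"name": "send_rows", "arguments": {
  "plan": [
    [[0.2, 0, 0, 0.04, 0], [0.2, 0, 0, 0.03, 0], [0.2, 0, 0, 0, 0], [0.2, 0, 0, 0, 0]]
  ]
}}

```text
clock: 45.9
tool_pos: [0.6316, -0.0386, 0.0488]
orientation: [-2.496, 1.903, 0.005]
contact_force: [-2.8, -0.1, 8.0]
finger_gap: 0.0377
gripper_force: 41.1
```

Call:
{"name": "send_rows", "arguments": {
  "plan": [
    [[0.5, 0, 0, 0, 0], [0.6, 0, 0, 0, 0], [0.7, 0, 0, 0, 0], [0.75, 0, 0, 0, 0], [0.75, 0, 0, 0, 0], [0.75, 0, 0, -0.3, 0], [0.75, 0, 0, -0.7, 0], [0.75, 0, 0, -0.9, 0], [0.75, 0, 0, -0.9, 0], [0.75, 0, 0, -0.9, 0], [1, 0, 0, -0.8, 0], [1, 0, 0, -0.4, 0], [1, 0, 0, -0.1, 0], [1, 0, 0, 0, 0]]
  ]
}}

```text
clock: 47.3
tool_pos: [0.6314, -0.0392, 0.1971]
orientation: [-2.497, 1.904, 0.006]
contact_force: [1.5, 0.0, -0.2]
finger_gap: 0.0857
gripper_force: 0.0
```

Call:
{"name": "send_rows", "arguments": {
  "plan": [
    [[1, 0, 0, 0, 0.9], [1, 0, 0, 0, 1], [1, 0, 0, 0, 1], [1, 0, 0, 0, 1], [1, 0, 0, 0, 1], [1, 0, 0, 0, 1], [1, 0, 0, 0, 1], [1, 0, 0, 0, 1], [1, 0, 0, 0, 1], [1, 0, 0, 0, 1], [1, 0, 0, 0, 1], [1, 0, 0, 0, 0]]
  ]
}}

```text
clock: 48.5
tool_pos: [0.6304, -0.0391, 0.1953]
orientation: [0.823, -3.027, -0.009]
contact_force: [0.2, 0.9, -1.0]
finger_gap: 0.0856
gripper_force: 0.0
```

Run:
```python
from h import *
j();go(.44,.190,.19,-2.615)
```

```text
q [-0.064  0.472  0.046  1.152  0.004 -0.595] tool z [-0.006  0.004 -1.   ] tool x [-0.862 -0.506  0.003]
t 48.5 pos [ 0.6304 -0.0391  0.1953] yaw -2.611 gap 0.0856 F [ 0.2  0.9 -1. ] grip 0.0
shift units(0.03) [1.61 9.8  0.24] spin units 0.04
```

Call:
{"name": "send_rows", "arguments": {
  "plan": [
    [[1, 0.05, 0.3, 0, 0], [1, 0.11, 0.6, 0, 0], [1, 0.13, 0.8, 0, 0], [1, 0.13, 0.8, 0, 0], [1, 0.13, 0.8, 0, 0], [1, 0.13, 0.8, 0, 0], [1, 0.13, 0.8, 0, 0], [1, 0.13, 0.8, 0, 0], [1, 0.13, 0.8, 0, 0], [1, 0.13, 0.8, 0, 0], [1, 0.13, 0.8, 0, 0], [1, 0.13, 0.8, 0, 0], [1, 0.1, 0.6, 0, 0], [1, 0.05, 0.3, 0, 0], [1, 0, 0, 0, 0], [1, 0, 0, 0, 0]]
  ]
}}

```text
clock: 50.1
tool_pos: [0.4411, 0.1897, 0.1985]
orientation: [0.825, -3.03, -0.006]
contact_force: [0.3, -0.2, -0.0]
finger_gap: 0.0851
gripper_force: 0.0
```

Run:
```python
from h import *
d=snap('wrist','w10'); cv2.imwrite('pics/w10b.png',cv2.resize(d['frame'],(800,600),interpolation=cv2.INTER_CUBIC))
j();go(.44,.190,.022,-2.615)
```

```text
q [ 0.403  0.213 -0.337  1.022  0.004 -0.128] tool z [-0.002  0.004 -1.   ] tool x [-0.862 -0.506 -0.   ]
t 50.15 pos [0.4414 0.1895 0.1985] yaw -2.611 gap 0.0852 F [-0.3  0.   0.1] grip 0.0
shift units(0.03) [0.03 0.01 5.88] spin units 0.03
```

View pics/w10b.png

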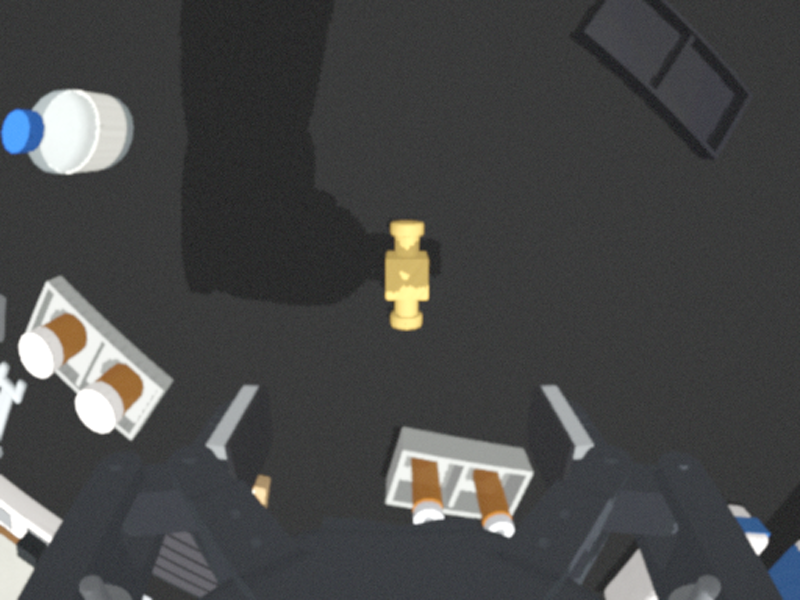

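Both jars stand in the tray at (60,345) and (110,395), and both vials stand in the box. The coupling is centred near (407,273), square to the jaws.

Run:
```python
from h import *
print(wp('w10',407,272,.028),wp('w10',407,229,.02),wp('w10',406,322,.02))
p=wp('w10',407,272,.028); go(p[0],p[1],.023)
```

```text
[0.4337 0.1906 0.028 ] [0.4101 0.1768 0.02  ] [0.4664 0.2094 0.02  ]
t 50.15 pos [0.4414 0.1895 0.1985] yaw -2.611 gap 0.0852 F [-0.3  0.   0.1] grip 0.0
shift units(0.03) [0.2  0.14 5.85] spin units None
```

Call:
{"name": "send_rows", "arguments": {
  "plan": [
    [[1, 0.1, 0.14, 0.3, 0], [1, 0, 0, 0.7, 0], [1, 0, 0, 0.8, 0], [1, 0, 0, 0.8, 0], [1, 0, 0, 0.8, 0], [1, 0, 0, 0.8, 0], [1, 0, 0, 0.7, 0], [1, 0, 0, 0.5, 0], [1, 0, 0, 0.3, 0], [1, 0, 0, 0.1, 0], [1, 0, 0, 0, 0], [0, 0, 0, 0, 0], [0, 0, 0, 0, 0], [0, 0, 0, 0, 0], [0, 0, 0, 0, 0], [0, 0, 0, 0, 0], [0, 0, 0, 0, 0], [0, 0, 0, 0, 0], [0, 0, 0, 0, 0]]
  ],
  "newtons": 60
}}

```text
clock: 52.05
tool_pos: [0.4364, 0.193, 0.0253]
orientation: [-0.824, 3.031, 0.007]
contact_force: [-0.6, -0.6, 5.0]
finger_gap: 0.0268
gripper_force: 59.9
```

Run:
```python
from h import *
j();go(.561,-.296,.19,1.412+np.pi-2*np.pi)
```

```text
q [ 0.413  0.394 -0.607  0.568  0.005 -0.117] tool z [-0.001  0.005 -1.   ] tool x [-0.862 -0.506 -0.001]
t 52.05 pos [0.4364 0.193  0.0253] yaw -2.611 gap 0.0268 F [-0.6 -0.6  5. ] grip 59.9
shift units(0.03) [  4.66 -16.13  -5.57] spin units -7.34
```

Call:
{"name": "send_rows", "arguments": {
  "plan": [
    [[0, 0, 0, -0.2, 0], [0, 0, 0, -0.5, 0], [0, 0, 0, -0.8, 0], [0, 0, 0, -0.8, 0], [0, 0, 0, -0.8, 0], [0, 0, 0, -0.8, 0], [0, 0, 0, -0.8, 0], [0, 0, 0, -0.6, 0], [0, 0, 0, -0.2, -0.34], [0, 0, 0, 0, -1], [0, 0, 0, 0, -1], [0, 0, 0, 0, -1], [0, 0, 0, 0, -1], [0, 0, 0, 0, -1], [0, 0, 0, 0, -1], [0, 0, 0, 0, -1], [0, 0, 0, 0, 0]]
  ]
}}

```text
clock: 53.75
tool_pos: [0.4358, 0.1918, 0.1893]
orientation: [2.037, -2.391, -0.007]
contact_force: [-0.6, 0.8, -2.3]
finger_gap: 0.0272
gripper_force: 59.3
```

Run:
```python
from h import *
j();go(.561,-.296,.19,1.412+np.pi-2*np.pi)
```

```text
q [ 0.412  0.213 -0.362  0.998  0.004 -0.999] tool z [-0.003  0.003 -1.   ] tool x [-0.159 -0.987 -0.003]
t 53.75 pos [0.4358 0.1918 0.1893] yaw -1.73 gap 0.0272 F [-0.6  0.8 -2.3] grip 59.3
shift units(0.03) [15.39 -6.7  -0.09] spin units -0.01
```

Call:
{"name": "send_rows", "arguments": {
  "plan": [
    [[0, 0.3, -0.13, 0, 0], [0, 0.6, -0.26, 0, 0], [0, 0.86, -0.37, 0, 0], [0, 0.86, -0.37, 0, 0], [0, 0.86, -0.37, 0, 0], [0, 0.86, -0.37, 0, 0], [0, 0.86, -0.37, 0, 0], [0, 0.86, -0.37, 0, 0], [0, 0.86, -0.37, 0, 0], [0, 0.86, -0.37, 0, 0], [0, 0.86, -0.37, 0, 0], [0, 0.86, -0.37, 0, 0], [0, 0.86, -0.37, 0, 0], [0, 0.86, -0.37, 0, 0], [0, 0.86, -0.37, 0, 0], [0, 0.86, -0.37, 0, 0], [0, 0.86, -0.37, 0, 0], [0, 0.86, -0.37, 0, 0], [0, 0.5, -0.25, 0, 0], [0, 0.24, -0.14, 0, 0]]
  ]
}}

```text
clock: 55.75
tool_pos: [0.5612, -0.2982, 0.1869]
orientation: [-2.033, 2.395, 0.007]
contact_force: [0.2, 0.1, -0.8]
finger_gap: 0.0268
gripper_force: 59.2
```

Run:
```python
from h import *
d=snap('wrist','w11')
# pale grey blob = fitting tray: project its corners at z=.014
m=(d['frame'].min(2)>75).astype(np.uint8); k,l,st,ce=cv2.connectedComponentsWithStats(m)
for i in np.argsort(-st[1:,4])[:5]+1:
    box=cv2.boxPoints(cv2.minAreaRect(np.argwhere(l==i)[:,::-1].astype(np.float32)))
    P=np.array([pt('w11',*b,.014,True)[:2] for b in box]); print(st[i].tolist(),P.tolist(),P.mean(0))
j();go(.561,-.296,.032,-1.73)
```

```text
[0, 9, 132, 201, 15439] [[0.9084, -0.5628], [0.732, -0.534], [0.6906, -0.3244], [0.8462, -0.3059]] [ 0.7943   -0.431775]
[212, 119, 92, 116, 8393] [[0.6211, -0.2449], [0.5931, -0.3681], [0.504, -0.3515], [0.522, -0.2259]] [ 0.56005 -0.2976 ]
[0, 232, 71, 152, 5286] [[1.0854, -0.2667], [0.9029, -0.2953], [0.9077, -0.0166], [1.1537, 0.1157]] [ 1.012425 -0.115725]
[0, 336, 35, 48, 840] [[1.3339, 0.1323], [1.1379, -0.0652], [1.008, -0.0808], [1.1386, 0.0814]] [1.1546   0.016925]
[209, 238, 17, 41, 370] [[0.6378, -0.1897], [0.6179, -0.2413], [0.6056, -0.2371], [0.6246, -0.1852]] [ 0.621475 -0.213325]
q [-0.489  0.481  0.041  1.133  0.002 -1.897] tool z [-0.002  0.003 -1.   ] tool x [-0.162 -0.987 -0.003]
t 55.8 pos [ 0.5616 -0.2985  0.1868] yaw -1.733 gap 0.0269 F [ 1.2 -1.2 -2.2] grip 59.3
shift units(0.03) [-0.07  0.02  5.16] spin units -0.03
```

The tray centre measures (0.560, −0.298), right under the tool. I lower the coupling.

Call:
{"name": "send_rows", "arguments": {
  "plan": [
    [[0, 0, 0.03, 0.3, 0], [0, 0, 0, 0.7, 0], [0, 0, 0, 0.8, 0], [0, 0, 0, 0.8, 0], [0, 0, 0, 0.8, 0], [0, 0, 0, 0.8, 0], [0, 0, 0, 0.5, 0], [0, 0, 0, 0.3, 0], [0, 0, 0, 0.12, 0], [0, 0, 0, 0.04, 0], [0, 0, 0, 0.04, 0], [0, 0, 0, 0, 0], [0, 0, 0, 0, 0]]
  ]
}}

```text
clock: 57.1
tool_pos: [0.5607, -0.2955, 0.0321]
orientation: [-2.037, 2.39, 0.005]
contact_force: [-0.5, 0.3, -2.5]
finger_gap: 0.0266
gripper_force: 59.3
```

Call:
{"name": "send_rows", "arguments": {
  "plan": [
    [[0, 0, 0, 0.05, 0], [0, 0, 0, 0.04, 0], [0, 0, 0, 0.03, 0], [0, 0, 0, 0, 0], [0, 0, 0, 0, 0]]
  ]
}}

```text
clock: 57.6
tool_pos: [0.5606, -0.2954, 0.0293]
orientation: [-2.037, 2.39, 0.005]
contact_force: [-2.0, 1.4, 7.6]
finger_gap: 0.0267
gripper_force: 60.4
```

Call:
{"name": "send_rows", "arguments": {
  "plan": [
    [[0.4, 0, 0, 0, 0], [0.45, 0, 0, 0, 0], [0.48, 0, 0, 0, 0], [0.48, 0, 0, 0, 0], [0.48, 0, 0, -0.3, 0], [0.48, 0, 0, -0.7, 0], [0.48, 0, 0, -0.9, 0], [0.48, 0, 0, -0.9, 0], [0.48, 0, 0, -0.9, 0], [0.48, 0, 0, -0.9, 0], [0.48, 0, 0, -0.8, 0], [0.48, 0, 0, -0.4, 0], [0.48, 0, 0, 0, 0], [0.48, 0, 0, 0, 0]]
  ]
}}

```text
clock: 59.0
tool_pos: [0.5603, -0.2957, 0.2011]
orientation: [-2.037, 2.391, 0.008]
contact_force: [0.9, 0.4, -0.8]
finger_gap: 0.0412
gripper_force: 0.0
```

Run:
```python
from h import *
a=snap('top','t2')['frame']; b=snap('wrist','w12')['frame']; c=snap('side','s2')['frame']
A=cv2.resize(a[80:240,70:390],(800,400),interpolation=cv2.INTER_CUBIC)
B=cv2.resize(b[80:260,150:360],(400,200)); C=cv2.resize(c[120:340,180:400],(400,200))
cv2.imwrite('pics/fin.png',np.vstack([A,np.hstack([B,C])])); go(.5,0,.2)
```

```text
t 59.15 pos [ 0.5597 -0.2954  0.2   ] yaw -1.73 gap 0.0408 F [-0.5  0.4 -0.9] grip 0.0
shift units(0.03) [-9.41  3.53  0.06] spin units None
```

View pics/fin.png

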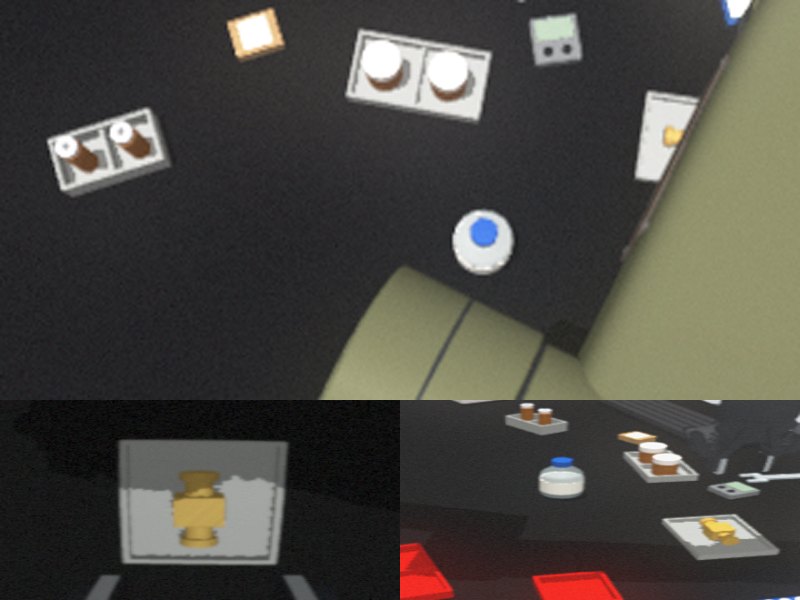

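The final picture shows both vials upright, one in each bay at (75,152) and (130,138). Both jars stand one to a bay at (383,65) and (447,75), the coupling lies flat inside its tray, and the bottle still stands at (483,240).

```bash
python3 -c "
from workcell import ctrl
print(ctrl.sign_off())"
```

```text
the job is handed in; nothing more can be done
None
```

The job is handed in at about 59 s of the 144 s allowed: both vials and both jars stand upright, one per bay, the coupling lies flat in its tray, and the reagent bottle was not touched.

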